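# Push the red can to the back of the can rack and hold it

## Task

At the club's tuck shop, push the red can up its sloping lane of the can rack with the fingertips until it is fully home against the back stop, steadily, without flicking it or letting it run back down, and without denting it. Finish while still holding it there, so that the cold cans can be loaded in front of it. Only push it, never lift or grip it, and leave the green can and the other things where they are.

Things in the scene. Friction and masses are not known exactly. Their poses are not given: they have to be found in the camera images.
- bed: sloping bed of a fixed two-lane can rack of white sheet steel. Origin: on the bed's top face at its low end (towards the robot), on the rack's centre line, at the lip's inside face, 22 mm above the table. x runs up the slope (8 degrees), y across the lanes, z square to the bed. Lanes: 120 mm wide, middles at y = +61.5 and -61.5 mm; walls at the sides and between them 3 mm thick, 40 mm high
- back_stop (a point): the back stop at the lanes' upper end, an unyielding upright plate faced with 6 mm of hard dark rubber, 44 mm high, across both lanes. The point lies on the rubber's face, on the rack's centre line, at bed x = 272 mm, z = 33 mm. A can fully home against the stop has its centre at bed x = 239 mm, z = 33 mm
- front_lip (a point): the front lip at the lanes' low end, 16 mm high above the bed and 4 mm thick, across both lanes, with blank price cards on its outside. The point lies on top of it, on the rack's centre line
- red_can: full red drinks can, white band, smooth, 66 mm in diameter, 115 mm long, about 0.35 kg, lying on its side across one of the two lanes (which one varies), free to roll. Origin: the can's centre; its y axis lies along the can. It starts leaning on the front lip, its centre at bed x = 28.5 mm, z = 33 mm. Left alone anywhere up the slope it rolls back to the lip
- green_can: full green drinks can with a yellow band, same size, lying against the front lip of the other lane; origin at its centre. It stays where it is.
- tape_measure: yellow and black tape measure, 72 x 34 mm, 64 mm high, standing loose on the table beside the rack; origin at the middle of its underside. Not to be touched.
- miniature: painted gaming figure, loose, on a round black base 50 mm across, 78 mm high; origin at the middle of its underside. Not to be touched.
- snack_carton: purple open carton of snack bars, loose, 130 x 85 mm, 50 mm high; origin at the middle of its underside. Not to be touched.
Mind the look-alikes: they are no part of the job. Leave any pink or turquoise look-alike of the red_can alone.

How it is judged:
By the outcome, as a careful person would: the job done as asked, in the order asked, and still so for the second after the job is handed in, while the arm keeps its last pose, push and grip.
It also fails if it takes over 35 s, if anything falls off the work surface, if the arm or the gripper's body presses on something with over 40 N, if the wrist force passes 120 N, or if a joint passes its speed limit or range.

## Robot

A 6-joint arm with a two-finger parallel gripper is mounted at the origin on the work surface. World frame = base frame: x ahead of the robot, y to its left, z up, the work surface at z = 0. Lengths are in m, angles in rad, forces in N, time in s.
With the tool pointing down it reaches from about 0.35 to 0.875 m from the base axis. Payload 15.5 kg.
Tool frame: the origin (TCP) lies at the very end of the fingers, on their centre line; the grasp point (between the pads) lies 19 mm behind it (manip.pinch_z is the distance from the TCP to the grasp point, in m); z points along the fingers, y is the line along which they close (so a half turn about z gives the same grasp; the last joint's range is limited). The gripper opens to 85 mm and grips with 20 to 120 N. Pads are 22 mm wide; open, the fingers measure 114 mm over their backs; the gripper's body (76 mm by 85 mm) begins 54 mm behind the grasp point. The pads swing forward as they close: fully open they stand 13 mm farther back than shut.
Start: joints at [1.165, 0.494, 1.345, -0, 1.302, -0.096], TCP at [0.191, 0.595, 0.231] pointing down, gripper open.
Joint ranges: [-2.91, 2.91], [-0.82, 2.16], [0.22, 2.67], [-1.22, 4.37], [0.12, 2.79], [-3.08, 3.08]. Speed limits (rad/s): [1.89, 1.89, 2.57, 3.01, 3.01, 3.01].

## Interface

Orientations are given as [roll, pitch, yaw] about the fixed x, y, z axes, in that order (R = Rz(yaw) Ry(pitch) Rx(roll)).
In Python, from bench import manip gives the robot as it stands.
- The arm moves only by the tool step_arm, never from a script. Its argument "targets" is one flat list of numbers, 5 for each row, row after row: the shift along the tool's x, y, z in cm, then the turn about the tool's z in rad, then the finger opening in cm, from 0 to 8.54. In form: [tx, ty, tz, spin, fingers, tx, ty, tz, spin, fingers, ...]. A call has 1 to 12 rows; each row is the pose to reach, as a shift and turn from the pose commanded when the call began, along the tool's axes at that moment; what a row does not reach only later rows make up. A row lasts 1/10 s, in which the tool goes at most 50 mm and 8.59 degrees, less where a joint would pass 70% of its speed; a pose out of reach is approached as far as the arm can. A call with a gripper value outside its range is refused whole. The fingers move at their own pace and stop on an object; the grip force is fixed at half the most. Time passes only in rows, so rows that repeat a pose let the fingers close. It gives the time, the measured TCP pose, the force, the opening and the grip force at its end, in the units of the state.
- manip.sense(): the state, without advancing time (a new reading comes with each control period).
- manip.grab_frame(name): name is "side" or "top" or "wrist"; returns (picture, depth): 384x512x3 uint8, blue, green, red; 384x512 float32, m along the optical axis (not along the pixel's ray), 0 where there is no reading.
- manip.calibration(name): a dict with "camera_matrix" (3x3 intrinsics, pixels), "extrinsics" (4x4, takes a point from camera to world coordinates); the wrist camera has in their place "mount" (4x4, takes a point from camera to tool coordinates, whose origin is the TCP and whose axes are the flange's). Camera axes: x right, y up, looking along -z (the intrinsics and any distortion apply to the point x, -y, -z); pixel columns grow to the right and rows downward; lengths in m; the calibration is good to about 2 mm. The wrist camera is an equidistant fisheye: a pixel r from the principal point sees the ray r / f radians off the axis. A picture is of the moment at which its call begins: read the wrist's pose just before it. calibration takes no time and is no camera call.
- manip.finish_job(): hands the job in; it is judged then, once.
The state is a dict: "t": time; "joint_positions": joint angles; "qd": joint speeds; "tau": joint torques, N m; "position": TCP position; "eef_rot": TCP orientation; "force": force on the tool from outside, world axes, zero at the start; "torque": the same for the moment, N m; "width": opening from 0.0 (shut) to 1.0 (fully open); "grasp_force": force on a finger pad.
Only numpy, scipy, OpenCV 4.12 (cv2) and the standard library are available. Lean on these libraries where they do the work, as an engineer would, in place of code of your own. Each camera call takes 0.05 s, during which the arm holds its last target. There are 200 camera calls.

## Working session

There is one attempt and no reset: what is moved stays moved. The work goes in short steps, Python scripts to look and compute and a tool call to move; the robot and the scene stay as the last step left them, time stands still between calls to the robot, and variables do not carry over. Pictures are saved under pics/ and viewed, at most 10 in all, crops included, and the job is handed in when it is done.

Besides the shell and the picture viewer there is one more tool, called after "Call:" as name(argument=value, ...) on one line, values as JSON. step_arm: Moves the arm, as the interface text tells. Its arguments: {"type":"object","properties":{"targets":{"type":"array"}},"required":["targets"]}

```bash
mkdir -p pics; ls; python3 - <<'E'
from bench import manip
import cv2,numpy as np
s=manip.sense();print(s)
for n in("top","side"):
    p,d=manip.grab_frame(n);cv2.imwrite(f"pics/{n}0.png",p);np.save(f"pics/{n}0.npy",d)
    c=manip.calibration(n);print({k:np.round(v,4) if not isinstance(v,str) else v for k,v in c.items()})
E
```

```text
pics
{'t': 0.0, 'joint_positions': array([ 1.16447174e+00,  4.94215458e-01,  1.34612385e+00, -3.00578884e-05,
        1.30250403e+00, -9.55173019e-02]), 'qd': array([ 7.11847239e-04,  1.08882457e-03,  7.04197083e-06,  3.89575448e-04,
       -1.02995310e-03,  6.37065580e-04]), 'tau': array([-2.35006219e-04, -8.82195425e+01, -3.83865595e+01, -2.08589745e-04,
        1.02627699e-02,  5.22281141e-05]), 'position': array([0.1910161 , 0.59471779, 0.23068265]), 'eef_rot': array([-3.14034490e+00, -9.04402212e-05,  2.83079329e+00]), 'force': array([0.42450906, 0.03393325, 0.72288973]), 'torque': array([ 0.01585172, -0.05581824, -0.02873099]), 'grasp_force': 0.0, 'width': 0.9993489914997383}
{'camera_matrix': array([[468.6179,   0.    , 260.9895],
       [  0.    , 468.6179, 192.6333],
       [  0.    ,   0.    ,   1.    ]]), 'extrinsics': array([[ 0.0291,  0.9911, -0.1299,  0.3602],
       [-0.9993,  0.0316,  0.0174,  0.0167],
       [ 0.0213,  0.1293,  0.9914,  1.123 ],
       [ 0.    ,  0.    ,  0.    ,  1.    ]])}
{'camera_matrix': array([[490.5903,   0.    , 268.2747],
       [  0.    , 490.5903, 190.9884],
       [  0.    ,   0.    ,   1.    ]]), 'extrinsics': array([[ 0.8433,  0.3549, -0.4037,  0.0732],
       [-0.5373,  0.5367, -0.6506, -0.657 ],
       [-0.0143,  0.7655,  0.6432,  0.721 ],
       [ 0.    ,  0.    ,  0.    ,  1.    ]])}
```

View pics/top0.png

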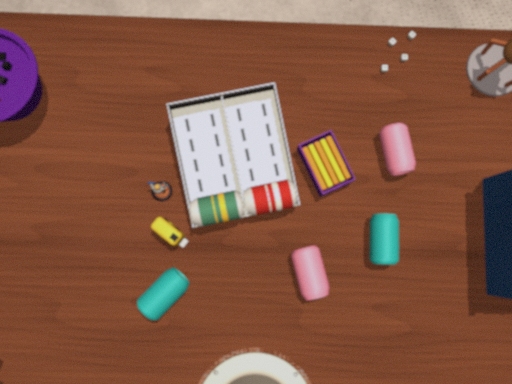

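View pics/side0.png

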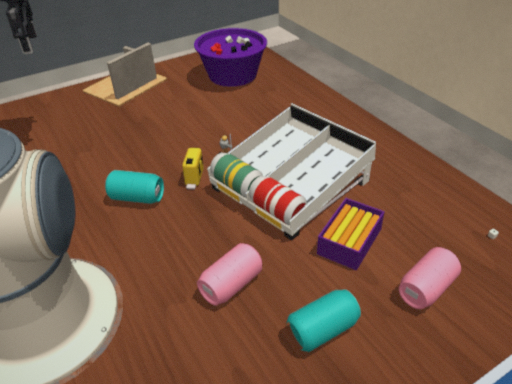

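Red can: top (268,198), in the right-hand (−y) lane, with a white band. Green can with yellow band: (219,208). The pinks, (397,149) and (311,273), and turquoises, (384,240) and (163,294), are look-alikes outside the rack. I'll confirm with a crop and take the rack corners from it.

```bash
python3 - <<'E'
import cv2
p=cv2.imread("pics/top0.png")[75:235,160:305]
cv2.imwrite("pics/crop0.png",cv2.resize(p,None,fx=3.75,fy=3.75,interpolation=cv2.INTER_CUBIC))
E
```

```text
(no output)
```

View pics/crop0.png

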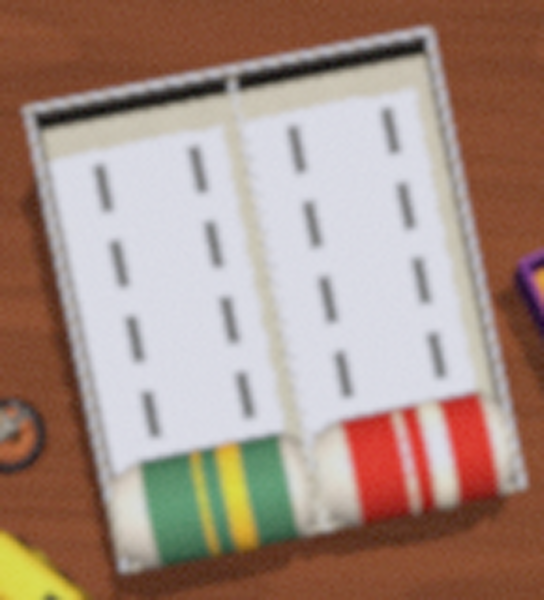

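Confirmed: red can with white bands in the right lane, crop (420,460). Next I'll fit the rack pose.

```bash
cat > h.py <<'E'
import numpy as np
from scipy.spatial.transform import Rotation as Ro
from scipy.optimize import least_squares
from bench import manip
def proj(n,P):
    c=manip.calibration(n);E=np.array(c["extrinsics"]);K=np.array(c["camera_matrix"])
    q=(np.atleast_2d(P)-E[:3,3])@E[:3,:3];q=q*[1,-1,-1];q=q@K.T
    return q[:,:2]/q[:,2:]
def back(n,u,v,d):
    c=manip.calibration(n);E=np.array(c["extrinsics"]);K=np.array(c["camera_matrix"])
    r=np.linalg.inv(K)@[u,v,1]*d
    return E[:3,:3]@(r*[1,-1,-1])+E[:3,3]
def rack(p): # x,y,yaw -> R,t
    return (Ro.from_euler('z',p[2])*Ro.from_euler('y',-np.deg2rad(8))).as_matrix(),np.array([p[0],p[1],.022])
E
python3 - <<'E'
from h import *
B=np.array([[272,121.5,44],[272,-121.5,44],[-4,-124.5,40],[-4,124.5,40],[272,0,44]])/1e3
uv=np.array([[42,126],[427,50],[523,489],[122,571],[235,88]])/3.75+[160,75]-.4
def f(p):
    R,t=rack(p);return (proj("top",B@R.T+t)-uv).ravel()
s=least_squares(f,[.45,0,.19]);print(s.x,s.fun.round(1))
R,t=rack(s.x)
for x in(28.5,239):print("can centre",x,R@[x/1e3,-.0615,.033]+t)
# depth check: bed points & red can
d=np.load("pics/top0.npy")
for u,v in((345,375),(390,130),(150,415),(420,455)):
    U,V=u/3.75+160,v/3.75+75;w=back("top",U,V,d[int(round(V)),int(round(U))]);print(u,v,(R.T@(w-t)*1e3).round(1))
np.save("rack.npy",s.x)
for b in([-.045,-.0615,.023],[-.045,-.0615,.12],[.195,-.0615,.023]):print(b,R@b+t)
E
```

```text
[0.45153357 0.03195699 0.23256451] [-2.1 -0.9  1.4 -0.9  0.8  1.2  0.1  1.3 -0.2 -0.9]
can centre 28.5 [ 0.48870148 -0.02244126  0.05864528]
can centre 239 [0.69154109 0.02560132 0.08794122]
345 375 [ 88.1 -32.9   0.7]
390 130 [232.9 -90.8   3.2]
150 415 [87.5 91.3  1. ]
420 455 [ 31.3 -65.2  59.5]
[-0.045, -0.0615, 0.023] [ 0.41923051 -0.03889547  0.03851338]
[-0.045, -0.0615, 0.12] [ 0.40609415 -0.04200682  0.13456938]
[0.195, -0.0615, 0.023] [0.65049658 0.01587992 0.07191492]
```

```bash
python3 - <<'E'
from h import *
uv=np.array([[25,107],[435,28],[523,489],[122,571],[232,82]])/3.75+[160,75]-.4
def f(p):
    R,t=rack(p);b=p[3]
    B=np.array([[b,.1245,.044],[b,-.1245,.044],[-.004,-.1245,.04],[-.004,.1245,.04],[.272,0,.044]])
    return (proj("top",B@R.T+t)-uv).ravel()
s=least_squares(f,[.45,0,.19,.28]);print(s.x,s.fun.round(1))
R,t=rack(s.x)
d=np.load("pics/top0.npy")
import cv2
p=cv2.imread("pics/top0.png").astype(int)
# red can points from depth: fit centre with known radius in bed x,z
P=[];V,U=np.mgrid[175:225,245:300]
m=(p[V,U,2]>140)&(p[V,U,1]<70)&(p[V,U,0]<70)
W=np.array([back("top",u,v,d[v,u]) for u,v in zip(U[m],V[m]) if d[v,u]>0])
b=(W-t)@R
g=least_squares(lambda c:np.hypot(b[:,0]-c[0],b[:,2]-c[1])-.033,[.03,.033],loss="soft_l1",f_scale=.002).x
print(len(b),"can centre bed xz",g,"y range",np.percentile(b[:,1],[2,98]))
dm=(p.sum(2)>580);V,U=np.where(dm[90:215,170:295]);V+=90;U+=170
W=np.array([back("top",u,v,d[v,u]) for u,v in zip(U,V) if d[v,u]>0]);b=(W-t)@R
q=b[(b[:,0]>.08)&(b[:,0]<.24)&(abs(b[:,2])<.015)]
print("bed plane z: ",np.linalg.lstsq(np.c_[q[:,:2],np.ones(len(q))],q[:,2],rcond=None)[0])
for x in(28.5,239):print("can centre",x,R@[x/1e3,-.0615,.033]+t)
np.save("rack.npy",s.x[:3])
E
```

```text
[0.45403575 0.03282686 0.2328547  0.27995061] [ 0.1 -0.1 -0.5  0.2  0.4  0.1 -0.3  0.2  0.3 -0.4]
528 can centre bed xz [0.02827928 0.0328568 ] y range [-0.10316308 -0.02739872]Traceback (most recent call last):
  File "<stdin>", line 20, in <module>
  File "h.py", line 10, in back
    c=manip.calibration(n);E=np.array(c["extrinsics"]);K=np.array(c["camera_matrix"])
ValueError: time passes only in moves, steps and waits
```

```bash
cat >> h.py <<'E'
RK=[.45404,.03283,.23285]
def shift(bed,s=None):
    s=s or manip.sense();R,t=rack(RK)
    T=Ro.from_euler('xyz',s["eef_rot"]).as_matrix()
    return (T.T@(R@np.array(bed)/1e3+t-s["position"])*100).round(2) if 0 else (T.T@(R@(np.array(bed)/1e3)+t-s["position"])*100).round(2)
def bed(s=None):
    s=s or manip.sense();R,t=rack(RK);return (R.T@(s["position"]-t)*1e3).round(1)
E
sed -i 's/return (T.T@(R@np.array(bed).*if 0 else /return /' h.py
python3 - <<'E'
from h import *
s=manip.sense();T=Ro.from_euler('xyz',s["eef_rot"]).as_matrix();R,t=rack(RK)
print(shift([-50,-61.5,150]),R@[-.05,-.0615,.15]+t,shift([-50,-61.5,22]))
E
```

```text
[-39.39 -54.35   6.77] [ 0.39974147 -0.04325274  0.16358156] [-40.91 -53.42  19.45]
```

Call:
step_arm(targets=[-2,-2.8,0,-0.1,4.5,-4.6,-6.4,0.5,-0.2,4.5,-7.5,-10.3,1,-0.3,4.5,-10.4,-14.4,1.5,-0.4,4.5,-13.3,-18.4,2,-0.5,4.5,-16.2,-22.4,2.5,-0.544,4.5,-19.1,-26.4,3,-0.544,4.5,-22,-30.4,3.5,-0.544,4.5,-25,-34.5,4,-0.544,4.5,-28,-38.6,4.5,-0.544,4.5,-31,-42.8,5,-0.544,4.5,-33,-45.5,5.5,-0.544,4.5])

```text
t: 1.3
position: [0.3665, 0.0586, 0.1762]
eef_rot: [-3.141, 0.0, -2.909]
force: [1.1, -0.2, -0.4]
width: 0.525
grasp_force: 0.0
```

```bash
python3 - <<'E'
from h import *
s=manip.sense();print(s["t"],s["width"],s["eef_rot"],s["force"],bed(s),shift([-50,-61.5,150],s),"yaw err",(s["eef_rot"][2]-RK[2]-np.pi+np.pi)%(2*np.pi)-np.pi)
E
```

```text
1.3 0.5254926029636562 [-3.14138333e+00  3.95270173e-04 -2.90910138e+00] [ 1.14602727 -0.2330675  -0.40462877] [-57.   45.3 163.7] [ -0.89 -10.68   1.27] yaw err -0.00035872433370265355
```

Call:
step_arm(targets=[-0.2,-2,0.2,0,4.5,-0.5,-5,0.6,0,4.5,-0.7,-8,1,0,4.5,-0.9,-10.2,1.3,0,4.5,-1,-10.68,2.5,0,4.5,-1.4,-10.68,5,0,4.5,-1.8,-10.68,8,0,4.5,-2,-10.68,10,0,4.5,-2.2,-10.68,11,0,4.5,-2.2,-10.68,11,0,4.5])

```text
t: 2.3
position: [0.4119, -0.0377, 0.0655]
eef_rot: [3.141, -0.002, -2.908]
force: [0.2, 0.3, -0.1]
width: 0.526
grasp_force: 0.0
```

```bash
python3 - <<'E'
from h import *
import cv2
s=manip.sense();print(s["t"],s["force"],bed(s),shift([-50,-61.5,21],s))
a,_=manip.grab_frame("side");w,_=manip.grab_frame("wrist")
a=cv2.resize(a[120:260,180:390],None,fx=2.6,fy=2.6,interpolation=cv2.INTER_CUBIC)
cv2.imwrite("pics/s1.png",a);cv2.imwrite("pics/w1.png",w)
E
```

```text
2.3 [ 0.19768544  0.29421696 -0.07672045] [-50.7 -58.9  51. ] [-0.49 -0.26  2.96]
```

View pics/s1.png

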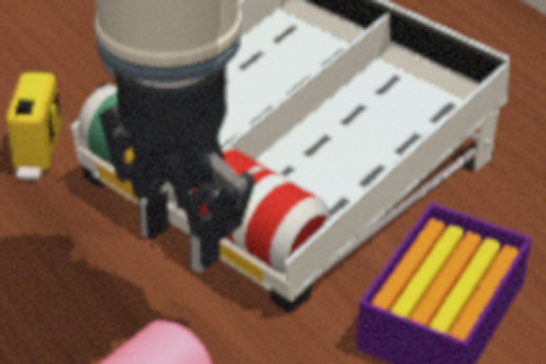

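View pics/w1.png

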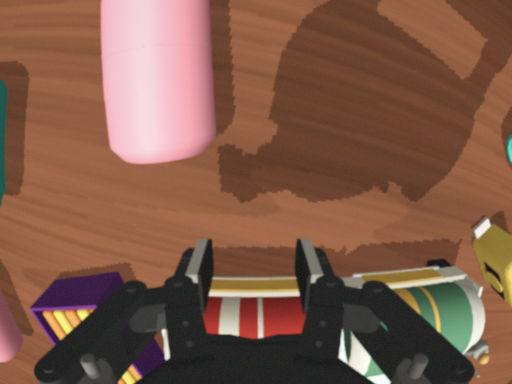

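The side crop shows the fingers just outside the lip at crop (150,220)/(205,250), in front of the red can at (280,210). The wrist view shows the red can centred between the fingers at (255,315), and the green can close to the knuckle at (400,310). I'll narrow the opening to 2 cm for clearance, then descend.

Call:
step_arm(targets=[-0.1,-0.2,0,0,2,-0.1,-0.4,0,0,2,-0.1,-0.4,0.5,0,2,-0.2,-0.4,1.2,0,2,-0.3,-0.4,2,0,2,-0.4,-0.4,2.5,0,2,-0.4,-0.4,2.6,0,2,-0.4,-0.4,2.6,0,2])

```text
t: 3.2
position: [0.4169, -0.0408, 0.0399]
eef_rot: [3.141, -0.001, -2.908]
force: [-0.7, 0.4, 0.2]
width: 0.236
grasp_force: 0.0
```

```bash
python3 - <<'E'
from h import *
s=manip.sense();print(s["t"],s["width"],s["force"],s["eef_rot"],bed(s),"contact",shift([-16,-62.5,24],s),"end",shift([195,-62.5,24],s))
E
```

```text
3.2 0.23550741063136596 [-0.68068407  0.43559634  0.17262732] [ 3.14121547e+00 -7.23961062e-04 -2.90835152e+00] [-50.1 -63.   25.2] contact [-3.39  0.05 -0.36] end [-24.29   0.05  -3.31]
```

Call:
step_arm(targets=[-0.4,0,0,0,2,-1,0,-0.03,0,2,-1.6,0,-0.11,0,2,-2.1,0,-0.18,0,2,-2.5,0,-0.23,0,2,-2.8,0,-0.28,0,2,-3,0,-0.3,0,2,-3.2,0,-0.33,0,2,-3.3,0,-0.35,0,2,-3.4,0,-0.36,0,2])

```text
t: 4.2
position: [0.4498, -0.0329, 0.0438]
eef_rot: [3.141, -0.001, -2.908]
force: [-1.8, -0.4, 0.6]
width: 0.231
grasp_force: 1.1
```

```bash
python3 - <<'E'
from h import *
s=manip.sense();print(s["t"],s["force"],bed(s),"end",shift([195,-62.5,24],s))
E
```

```text
4.2 [-1.78628837 -0.41356253  0.56763229] [-16.1 -63.   24.3] end [-20.91   0.04  -2.92]
```

Call:
step_arm(targets=[-0.05,0,-0.01,0,2,-0.15,0,-0.02,0,2,-0.3,0,-0.04,0,2,-0.5,0,-0.07,0,2,-0.75,0,-0.11,0,2,-1,0,-0.14,0,2,-1.25,0,-0.18,0,2,-1.5,0,-0.21,0,2,-1.75,0,-0.25,0,2,-2,0,-0.28,0,2,-2.25,0,-0.32,0,2,-2.5,0,-0.35,0,2])

```text
t: 5.4
position: [0.4747, -0.0272, 0.0474]
eef_rot: [-3.142, 0.0, -2.908]
force: [-1.9, 0.4, 2.6]
width: 0.232
grasp_force: 0.9
```

```bash
python3 - <<'E'
from h import *
import cv2
s=manip.sense();print(s["t"],s["force"],bed(s),"end",shift([195,-62.5,24],s))
a,_=manip.grab_frame("side")
a=cv2.resize(a[100:250,190:390],None,fx=2.8,fy=2.8,interpolation=cv2.INTER_CUBIC)
cv2.imwrite("pics/s2.png",a)
E
```

```text
5.4 [-1.87099802  0.42841794  2.62035237] [  9.7 -63.1  24.3] end [-18.35   0.06  -2.55]
```

View pics/s2.png

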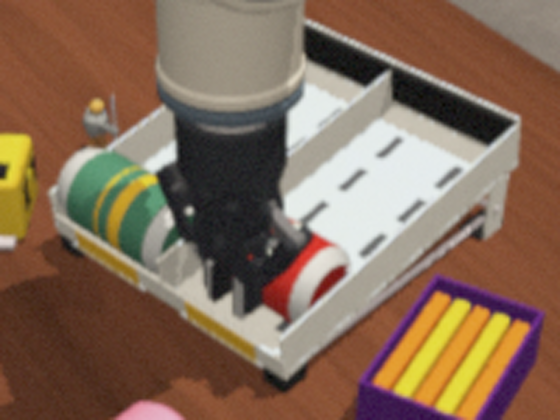

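The can is rolling up the lane in front of the fingers at crop (310,275), and the green can hasn't moved at (115,205). Continuing at a steady 30 mm/s.

Call:
step_arm(targets=[-0.2,0,-0.03,0,2,-0.5,0,-0.07,0,2,-0.8,0,-0.11,0,2,-1.1,0,-0.15,0,2,-1.4,0,-0.2,0,2,-1.7,0,-0.24,0,2,-2,0,-0.28,0,2,-2.3,0,-0.32,0,2,-2.6,0,-0.37,0,2,-2.9,0,-0.41,0,2,-3.2,0,-0.45,0,2,-3.5,0,-0.49,0,2])

```text
t: 6.65
position: [0.5088, -0.0191, 0.0523]
eef_rot: [-3.142, 0.0, -2.908]
force: [-1.9, -0.3, 0.9]
width: 0.234
grasp_force: 0.9
```

Call:
step_arm(targets=[-0.3,0,-0.04,0,2,-0.6,0,-0.08,0,2,-0.9,0,-0.13,0,2,-1.2,0,-0.17,0,2,-1.5,0,-0.21,0,2,-1.8,0,-0.25,0,2,-2.1,0,-0.3,0,2,-2.4,0,-0.34,0,2,-2.7,0,-0.38,0,2,-3,0,-0.42,0,2,-3.3,0,-0.46,0,2,-3.6,0,-0.51,0,2])

```text
t: 7.85
position: [0.5438, -0.0108, 0.0574]
eef_rot: [3.142, -0.0, -2.908]
force: [-1.5, 0.3, 1.3]
width: 0.237
grasp_force: 0.9
```

```bash
python3 - <<'E'
from h import *
s=manip.sense();print(s["t"],s["force"],bed(s),"end",shift([195,-62.5,24],s))
E
```

```text
7.85 [-1.51136108  0.29034209  1.26120694] [ 81.4 -63.1  24.3] end [-11.25   0.06  -1.55]
```

Call:
step_arm(targets=[-0.3,0,-0.04,0,2,-0.6,0,-0.08,0,2,-0.9,0,-0.13,0,2,-1.2,0,-0.17,0,2,-1.5,0,-0.21,0,2,-1.8,0,-0.25,0,2,-2.1,0,-0.3,0,2,-2.4,0,-0.34,0,2,-2.7,0,-0.38,0,2,-3,0,-0.42,0,2,-3.3,0,-0.46,0,2,-3.6,0,-0.51,0,2])

```text
t: 9.05
position: [0.5788, -0.0025, 0.0625]
eef_rot: [-3.142, 0.0, -2.908]
force: [-1.7, -0.1, 1.1]
width: 0.238
grasp_force: 0.9
```

Call:
step_arm(targets=[-0.3,0,-0.04,0,2,-0.6,0,-0.08,0,2,-0.9,0,-0.13,0,2,-1.2,0,-0.17,0,2,-1.5,0,-0.21,0,2,-1.8,0,-0.25,0,2,-2.1,0,-0.3,0,2,-2.4,0,-0.34,0,2,-2.7,0,-0.38,0,2,-3,0,-0.42,0,2,-3.3,0,-0.46,0,2,-3.6,0,-0.51,0,2])

```text
t: 10.25
position: [0.6138, 0.0059, 0.0676]
eef_rot: [3.142, -0.0, -2.908]
force: [-1.7, -0.3, 0.5]
width: 0.23
grasp_force: 0.9
```

Call:
step_arm(targets=[-0.3,0,-0.04,0,2,-0.6,0,-0.08,0,2,-0.9,0,-0.13,0,2,-1.2,0,-0.17,0,2,-1.48,0,-0.21,0,2,-1.74,0,-0.25,0,2,-1.98,0,-0.28,0,2,-2.2,0,-0.31,0,2,-2.4,0,-0.34,0,2,-2.58,0,-0.36,0,2,-2.74,0,-0.38,0,2,-2.88,0,-0.4,0,2])

```text
t: 11.45
position: [0.6417, 0.0125, 0.0716]
eef_rot: [3.142, -0.0, -2.908]
force: [-1.4, -0.9, 0.7]
width: 0.235
grasp_force: 0.9
```

```bash
python3 - <<'E'
from h import *
s=manip.sense();print(s["t"],s["force"],bed(s),"end",shift([195,-62.5,24],s))
E
```

```text
11.45 [-1.38491114 -0.91172591  0.67762868] [183.1 -63.1  24.3] end [-1.18  0.06 -0.13]
```

Nearly there, so I'll creep on at about 1 mm per row and watch the force.

Call:
step_arm(targets=[-0.12,0,-0.02,0,2,-0.23,0,-0.03,0,2,-0.33,0,-0.05,0,2,-0.43,0,-0.06,0,2,-0.52,0,-0.07,0,2,-0.6,0,-0.08,0,2,-0.68,0,-0.1,0,2,-0.75,0,-0.11,0,2,-0.82,0,-0.12,0,2])

```text
t: 12.35
position: [0.6497, 0.0144, 0.0728]
eef_rot: [-3.142, 0.0, -2.908]
force: [-1.2, -0.1, 1.8]
width: 0.229
grasp_force: 0.9
```

Call:
step_arm(targets=[-0.05,0,-0.01,0,2,-0.1,0,-0.01,0,2,-0.15,0,-0.02,0,2,-0.2,0,-0.03,0,2])

```text
t: 12.75
position: [0.6514, 0.0148, 0.073]
eef_rot: [3.142, -0.0, -2.908]
force: [-4.6, -0.7, 0.8]
width: 0.233
grasp_force: 2.3
```

Call:
step_arm(targets=[-0.03,0,0,0,2,-0.06,0,0,0,2,-0.06,0,0,0,2])

```text
t: 13.05
position: [0.6514, 0.0148, 0.073]
eef_rot: [3.141, -0.001, -2.908]
force: [-6.3, -1.9, 2.4]
width: 0.235
grasp_force: 3.4
```

Call:
step_arm(targets=[-0.03,0,0,0,2,-0.03,0,0,0,2,-0.03,0,0,0,2,-0.03,0,0,0,2,-0.03,0,0,0,2])

```text
t: 13.55
position: [0.6514, 0.0148, 0.073]
eef_rot: [3.141, -0.002, -2.908]
force: [-8.2, -3.6, 4.5]
width: 0.236
grasp_force: 4.3
```

```bash
python3 - <<'E'
from h import *
import cv2
s=manip.sense();print(s["t"],s["force"],bed(s))
a,_=manip.grab_frame("top");b,_=manip.grab_frame("side")
f=lambda a:cv2.resize(a,(390,420),interpolation=cv2.INTER_CUBIC)
cv2.imwrite("pics/e.png",np.hstack([f(a[75:236,160:310]),f(b[80:250,220:378])]))
R,t=rack(RK)
print("home can ends",proj("side",np.array([[.239,-.0615-.0575,.033],[.239,-.0615+.0575,.033]])@R.T+t))
E
```

```text
13.55 [-8.19444141 -3.59467989  4.52012865] [193.2 -63.   24.3]
home can ends [[362.85207066 155.64561114]
 [321.96826013 135.66967539]]
```

View pics/e.png

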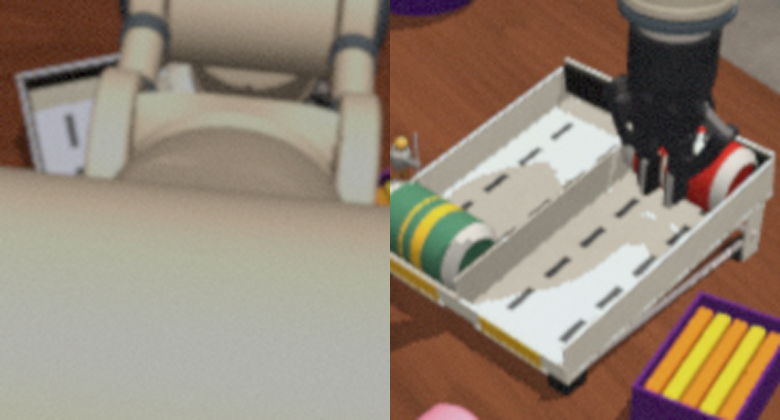

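The can's end shows at (742,180) in the panel, against a predicted home position of (743,187). It's against the stop: the push has stalled at a steady 9 N or so, and the green can hasn't moved.

```bash
python3 -c "
from bench import manip
print(manip.finish_job())"
```

```text
the job is handed in; nothing more can be done
None
```

I pushed the red can up its lane to the back stop at about 30 mm/s and handed the job in at about 14 s, with the fingertips still holding it there at about 10 N; the green can looked unmoved in the last picture, and I saw no contact with anything else.

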